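# Push the socket rack past the sprung gate of the return chute

## Task

The black socket rack standing in the return chute must go past the gate into the far bay: press the long treadle beside the chute with one fingertip so that the gate bar sinks into the floor, keep it down, and meanwhile push the rack with the other finger along the chute until it stands against the end stop. The gate must never touch the rack, and must have sprung up again behind it when you are finished; only push the rack, do not pick it up or tip it, and leave everything else on the bench where it is.

Things in the scene. Friction and masses are not known exactly. Their poses are not given: they have to be found in the camera images.
- chute: Fixed straight open-topped chute, grey and aluminium, 325 mm long. Origin on the table (z = 0), on the centre line, at the gate. y: along it, the way the rack is pushed; x: across (at yaw 0 away from the robot); yaw within 0.3 rad. In this frame, mm: floor z = 45, from y = -200 (inlet) to 115; inside x -32 to 32; walls 5 thick, near (-x) top z = 63, far top z = 71.
- end_stop (a point): Foot of the end stop's inner face, on the centre line (chute x 0, y 115, z 45 mm). The end stop is a wall across the chute, 10 mm thick, top 28 mm above the floor. Just behind the gate slot, y 9 to 34, the side walls flare 4 mm outward as a lead-in. Against it the rack's origin lies at chute y = 75 mm.
- gate_slot (a point): Floor level, centre line, at the gate (chute 0, 0, 45 mm). A 10 mm thick steel bar crosses the chute here in an 18 mm wide slot in floor and walls (y -9 to 9). Shut, it slants across, 22 mm above the floor at the near wall and 7 mm at the far wall, and bars the way. Its pivot bracket stands outside the far wall at x = 85 mm, top z = 46.
- gate (a joint): Hinge of the gate, rad: 0 sprung up, shut, at rest; 0.24 fully down at its stop; from about 0.19 the whole bar is below the floor and the rack passes freely. Bar and treadle are one rigid rocker turning about a line along chute y at x = 85, z = 30 mm. Pressing the treadle down opens it (about 3 N to begin, 6 N at the bottom); let go, it springs shut.
- treadle_in (a point): Middle of the treadle's top at its inlet end (chute x -64, y -185; 92 mm above the table when shut, 55 when fully down). The treadle is a flat steel plate outside the near wall, 40 mm wide (chute x -84 to -44), 235 long, 6 thick; level when down, tipped 0.24 rad (outer edge up) when shut. Press it anywhere along its length; a fingertip can slide along it while pressing.
- treadle_out (a point): The same at the other end of the treadle (chute x -64, y 50 mm).
- rack: The rack to push: black plastic block 58 mm wide (x), 80 long (y, along the chute), 26 high, two rows of steel sockets standing 12 mm out of its top; about 0.3 kg, loose on the chute floor on the inlet side of the gate. Origin: centre of its underside. Push its upright rear face, at y = -40 mm.
- spare_rack: Bystander: a second rack of the same kind, standing on the table beyond the chute. Origin: centre of its underside.
- wrench: Bystander: steel wrench, 170 mm long, lying on the table on the robot's side of the chute.
- screwdriver: Bystander: screwdriver, 190 mm long, lying beyond the chute.
- jar: Bystander: amber glass jar, 52 mm across, 75 mm high, beyond the chute. Origin: centre of its underside.
- spray_can: Bystander: can, 54 mm across, 140 mm high, off the inlet end of the chute. Origin: centre of its underside.
- tape: Bystander: roll of tape lying flat, 76 mm across, 20 mm high, on the robot's side near the outlet end.
- parts_bin: Bystander: open white plastic bin, 100 x 130 x 45 mm high, off the end-stop end of the chute. Origin: centre of its underside.

How it is judged:
On the way, in this order (a step that is already met when the one before it is completed fails the run):
1. the gate is pressed down (0.19 rad or more) for 0.2 s while the rack still stands before it (value of joint gate above 0.19 rad and y of rack in the frame of chute below -0.044 m), for 0.2 s.
2. the middle of the rack crosses the gate line with the gate held down by the fingers (value of joint gate above 0.19 rad and contact force between the fingers and gate above 0.5 N and y of rack in the frame of chute between 0 and 0.045 m).
At the end, for the whole second after the job is handed in: The rack stands upright on the chute floor in the far bay, within 10 mm of the end stop and at rest, and the gate has sprung up behind it (below 0.03 rad) (y of rack in the frame of chute between 0.065 and 0.082 m and horizontal distance between rack and chute below 0.085 m and z of rack in the frame of chute below 0.049 m and angle between rack's own z axis and vertical below 0.06 rad and linear speed of rack below 0.02 m/s and value of joint gate below 0.03 rad); the robot touches nothing.
It fails at once if the gate touches the rack (more than 1.5 N) (contact force between rack and gate above 1.5 N).
It fails at once if the rack is lifted more than 10 mm off the chute floor (z of rack in the frame of chute above 0.055 m).
It fails at once if the rack is tipped by more than 0.25 rad (angle between rack's own z axis and vertical above 0.25 rad).
It fails at once if another thing on the bench is moved by more than 15 mm (distance of any of spare_rack, wrench, screwdriver, jar, spray_can, tape, parts_bin from where it was at the start of the episode above 0.015 m).
It also fails if it takes over 45 s, if anything falls off the work surface, if the arm or the gripper's body presses on something with over 40 N, if the wrist force passes 120 N, or if a joint passes its speed limit or range.

## Robot

A 6-joint arm with a two-finger parallel gripper is mounted at the origin on the work surface. World frame = base frame: x ahead of the robot, y to its left, z up, the work surface at z = 0. Lengths are in m, angles in rad, forces in N, time in s.
With the tool pointing down it reaches from about 0.3 to 0.775 m from the base axis. Payload 14.6 kg.
Tool frame: the origin (TCP) lies between the finger pads; the fingertips stand 19 mm ahead of it and the grasp point (between the pads) is the TCP; z points along the fingers, y is the direction in which the jaws open and shut (so a half turn about z gives the same grasp; the last joint's range is limited). The gripper opens to 94 mm and grips with 3 to 60 N. Pads are 16 mm wide; open, the fingers measure 119 mm over their backs; the gripper's body (75 mm by 177 mm) begins 78 mm behind the grasp point.
Start: joints at [1.065, 0.3, 1.521, -0, 1.321, -0.067], TCP at [0.234, 0.498, 0.224] pointing down, gripper open.
Joint ranges: [-3.03, 3.03], [-0.79, 2.21], [0.23, 2.52], [-1.04, 4.18], [0, 3.07], [-2.55, 2.55]. Speed limits (rad/s): [2.22, 2.22, 2.57, 3.14, 3.14, 3.14].

## Interface

Orientations are given as a unit quaternion [x, y, z, w].
In Python, from workcell import env gives the robot as it stands. The module is installed in compiled form; this text tells all that it offers.
- The arm moves only by the tool drive_tool, never from a script. Its argument "steps" is a list that holds one entry, the list of rows, each a list of 5 numbers: the opening, from 0 (shut) to 1 (fully open), then the shift along the world's x, y, z in units of 30 mm (1.0 is 30 mm), then the turn about the world's z in units of 6 degrees (1.0 is 6 degrees). A call has 1 to 10 rows; each row shifts and turns the commanded pose from where the row before left it; what a row does not reach is not made up. A row lasts 1/8 s, in which the tool goes at most 62.5 mm and 10.7 degrees, less where a joint would pass 70% of its speed; a pose out of reach is approached as far as the arm can. A call is refused whole if a number of a shift passes 1 or a number of a turn 1, either way. A call with a gripper value outside its range is refused whole. The fingers move at their own pace and stop on an object; "force" is the grip in N (left out, the last holds). Time passes only in rows, so rows that do not move let the fingers close. It gives the time, the measured TCP pose, the force and the opening at its end, in the units of the state.
- env.sense(): the state, without advancing time (a new reading comes with each control period).
- env.grab_frame(name): name is "scene" or "top" or "wrist"; returns the picture (400x640x3 uint8, blue, green, red); there is no depth.
- env.get_calibration(name): a dict with "camera_matrix" (3x3 intrinsics, pixels), "cam_to_world" (4x4, takes a point from camera to world coordinates). Camera axes: x right, y up, looking along -z (the intrinsics and any distortion apply to the point x, -y, -z); pixel columns grow to the right and rows downward; lengths in m; the calibration is good to about 2 mm. A picture is of the moment at which its call begins: read the wrist's pose just before it. get_calibration takes no time and is no camera call; for the wrist camera it gives the pose at the moment of the call.
- env.sign_off(): hands the job in, once; it reports no verdict.
The state is a dict: "clock": time; "q": joint angles; "joint_vel": joint speeds; "joint_torque": joint torques, N m; "ee_pos": TCP position; "eef_rot": TCP orientation; "ft_force": force on the tool from outside, world axes, zero at the start; "ft_torque": the same for the moment, N m; "opening": finger opening in m.
Only numpy, scipy, OpenCV 4.12 (cv2) and the standard library are available. Lean on these libraries where they do the work, as an engineer would, in place of code of your own. Each camera call takes 0.05 s, during which the arm holds its last target.

## Working session

There is one attempt and no reset: what is moved stays moved. The work goes in short steps, Python scripts to look and compute and a tool call to move; the robot and the scene stay as the last step left them, time stands still between calls to the robot, and variables do not carry over. Pictures are saved under pics/ and viewed, and the job is handed in when it is done.

Besides the shell and the picture viewer there is one more tool, called after ">>>" by a JSON object that holds its "api" and its "payload", one argument or row to a line. drive_tool: Moves the arm, as the interface text tells. Its arguments: {"type":"object","properties":{"steps":{"type":"array"},"force":{"type":"number"}},"required":["steps"]}

```bash
mkdir -p pics
python3 - <<'E'
from workcell import env
import cv2
print(env.sense())
for n in ("scene","top","wrist"):
    c=env.get_calibration(n); print(n,c)
for n in ("scene","top"):
    cv2.imwrite(f"pics/{n}0.png",env.grab_frame(n))
E
```

```text
{'clock': 0.0, 'q': array([ 1.06542062e+00,  3.00481338e-01,  1.52157393e+00, -8.22004697e-06,
        1.32068643e+00, -6.65752147e-02]), 'joint_vel': array([-0.00024591,  0.00016502, -0.00064762,  0.00126561, -0.00049447,
       -0.00279458]), 'joint_torque': array([-1.67504575e-03, -5.31813347e+01, -3.52729475e+01,  7.07414676e-02,
        2.44690699e-02, -7.86356213e-05]), 'ee_pos': array([0.23354774, 0.49769166, 0.22388372]), 'eef_rot': array([ 2.17643252e-01,  9.76028219e-01, -5.52311353e-04, -1.58248816e-04]), 'ft_force': array([-0.41637908,  1.07844571, -0.47577911]), 'ft_torque': array([-0.00651802,  0.01931918,  0.05138931]), 'opening': 0.09362875868918115}
scene {'camera_matrix': array([[400.04988439,   0.        , 311.96334563],
       [  0.        , 400.04988439, 198.19760768],
       [  0.        ,   0.        ,   1.        ]]), 'cam_to_world': array([[ 0.51559409, -0.54212414,  0.66352404,  1.14236244],
       [ 0.85678024,  0.31760874, -0.40626631, -0.29732372],
       [ 0.00950574,  0.77796279,  0.62823844,  0.62670053],
       [ 0.        ,  0.        ,  0.        , 
[... 195 characters left out ...]
am_to_world': array([[-0.02504193,  0.99380118, -0.1083149 ,  0.47781835],
       [-0.99923732, -0.02163602,  0.03250636,  0.06433255],
       [ 0.02996136,  0.10904631,  0.99358503,  1.12971877],
       [ 0.        ,  0.        ,  0.        ,  1.        ]])}
wrist {'camera_matrix': array([[319.42945846,   0.        , 317.64269143],
       [  0.        , 319.42945846, 202.6995643 ],
       [  0.        ,   0.        ,   1.        ]]), 'cam_to_world': array([[ 0.42495508, -0.87972177, -0.21331383,  0.17251632],
       [ 0.90521134,  0.41236952,  0.10268304,  0.52616905],
       [-0.00236839, -0.23672978,  0.97157264,  0.38350387],
       [ 0.        ,  0.        ,  0.        ,  1.        ]])}
```

View pics/scene0.png

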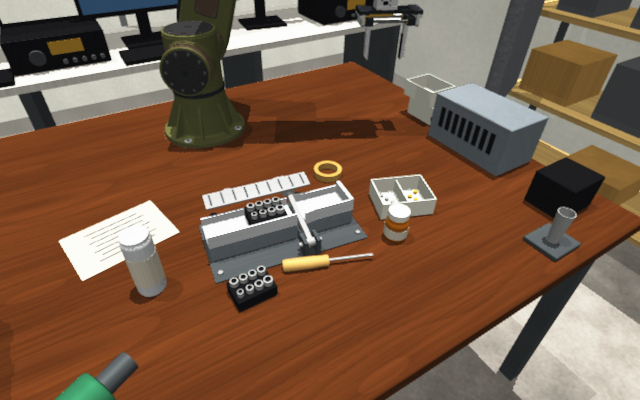

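View pics/top0.png

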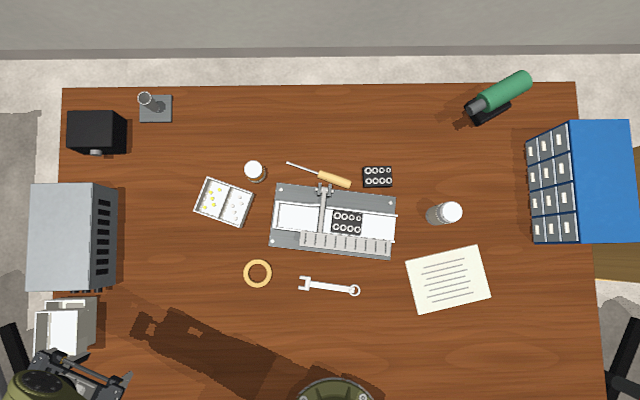

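Run:
```python
import cv2
a=cv2.imread("pics/top0.png")[170:280,260:410]
cv2.imwrite("pics/top0c.png",cv2.resize(a,None,fx=5,fy=5,interpolation=cv2.INTER_CUBIC))
a=cv2.imread("pics/scene0.png")[165:285,190:380]
cv2.imwrite("pics/scene0c.png",cv2.resize(a,None,fx=4,fy=4,interpolation=cv2.INTER_CUBIC))
```

```text
(no output)
```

View pics/top0c.png

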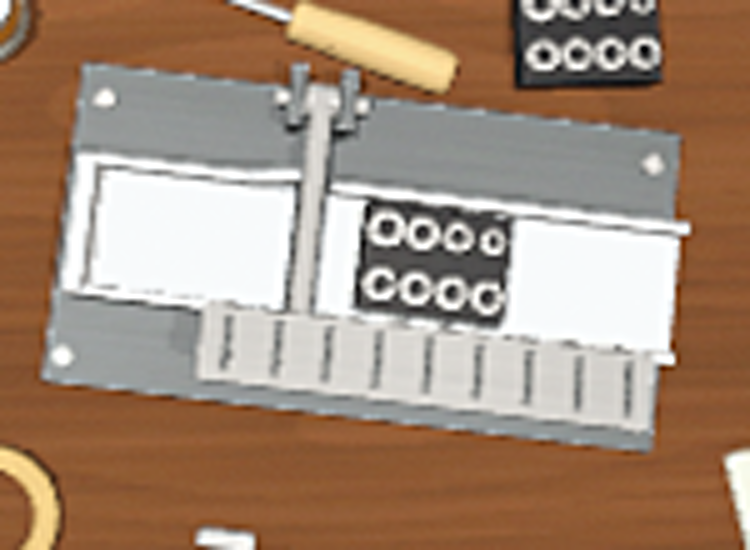

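View pics/scene0c.png

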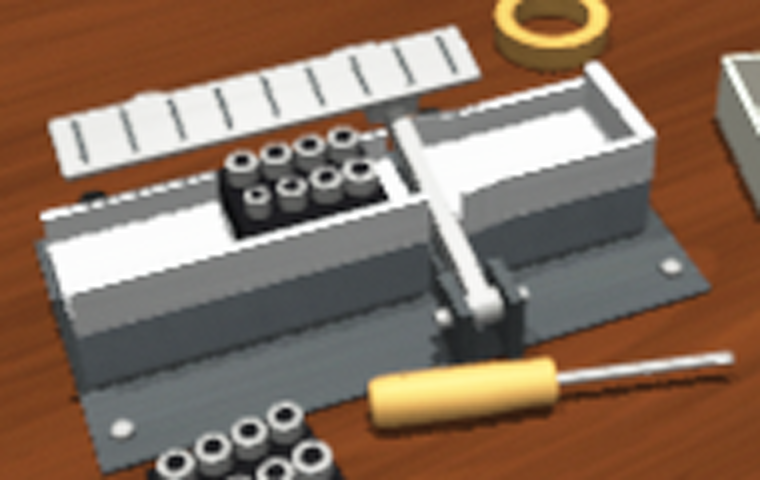

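```bash
cat > h.py <<'E'
import numpy as np, cv2
from workcell import env
from scipy.optimize import least_squares
def proj(cal,P):
    K=np.array(cal["camera_matrix"]);T=np.linalg.inv(cal["cam_to_world"])
    p=(T[:3,:3]@np.atleast_2d(P).T).T+T[:3,3]
    return np.c_[K[0,0]*p[:,0]/-p[:,2]+K[0,2], K[1,1]*(-p[:,1])/-p[:,2]+K[1,2]]
def ch(pose,P):
    x,y,w=pose;P=np.atleast_2d(P)/1000.;c,s=np.cos(w),np.sin(w)
    return np.c_[x+c*P[:,0]-s*P[:,1],y+s*P[:,0]+c*P[:,1],P[:,2]]
E
python3 - <<'E'
from h import *
ct,cs=env.get_calibration("top"),env.get_calibration("scene")
top=[((37,-200,71),(690,226)),((-37,-200,63),(672,364)),((37,125,73),(82,152)),((-37,125,73),(62,290))]
sc=[((37,-200,71),(75,297)),((-37,-200,63),(42,217)),((37,125,73),(655,137)),((-37,125,73),(592,65))]
def prep(l,o,f): return np.array([a for a,b in l],float),np.array([np.array(b)/f+o for a,b in l])
Pt,Ut=prep(top,(260,170),5.);Ps,Us=prep(sc,(190,165),4.)
for name,sel in(("top",[(ct,Pt,Ut)]),("scene",[(cs,Ps,Us)]),("both",[(ct,Pt,Ut),(cs,Ps,Us)])):
    f=lambda p:np.concatenate([(proj(c,ch(p,P))-U).ravel() for c,P,U in sel])
    r=least_squares(f,[.5,0,-.1]);print(name,r.x,f(r.x).reshape(-1,2).round(1).tolist())
# rack top corners z71: rows at z=.071 from top
def ray(cal,u,z):
    K=np.array(cal["camera_matrix"]);T=np.array(cal["cam_to_world"])
    d=T[:3,:3]@np.array([(u[0]-K[0,2])/K[0,0],-(u[1]-K[1,2])/K[1,1],-1]);t=(z-T[2,3])/d[2];return T[:3,3]+t*d
x,y,w=r.x
for u in [(365,198),(513,210),(502,328),(355,310)]:
    X=ray(ct,np.array(u)/5.+(260,170),.071);d=X[:2]-[x,y]
    print((1000*np.array([np.cos(w)*d[0]+np.sin(w)*d[1],-np.sin(w)*d[0]+np.cos(w)*d[1]])).round(1))
print("treadle corners")
for u in [(202,302),(197,375),(648,432),(655,355)]:
  for z in(.087,.097):
    X=ray(ct,np.array(u)/5.+(260,170),z);d=X[:2]-[x,y]
    print(z,(1000*np.array([np.cos(w)*d[0]+np.sin(w)*d[1],-np.sin(w)*d[0]+np.cos(w)*d[1]])).round(1))
E
```

```text
top [ 0.54670156  0.019421   -0.14376003] [[0.3, -0.1], [0.5, 0.3], [-0.5, -0.3], [-0.2, 0.1]]
scene [ 0.55244654  0.02204601 -0.13062639] [[-1.5, 0.6], [-0.2, 0.3], [0.6, -0.9], [1.4, -1.2]]
both [ 0.54939709  0.02128155 -0.13846382] [[-0.5, -1.5], [-0.1, -1.1], [-1.4, -1.1], [-0.9, -0.6], [-2.7, -0.7], [-1.0, -0.9], [-0.4, -1.2], [0.6, -1.6]]
[ 28.  -29.3]
[  30.7 -107.6]
[ -31.7 -108.2]
[-31.1 -30.5]
treadle corners
0.087 [-36.7  49.2]
0.097 [-37.1  49. ]
0.087 [-74.1  47.3]
0.097 [-74.1  47.2]
0.087 [ -76.8 -186.3]
0.097 [ -76.8 -184.2]
0.087 [ -37.2 -186.2]
0.097 [ -37.5 -184.1]
```

>>> {"api": "drive_tool", "payload": {
  "steps": [
    [[0.5,0.45,-1,0,-0.6],[0.5,0.45,-1,0,-0.6],[0.5,0.45,-1,0,-0.6],[0.5,0.45,-1,0,-0.6],[0.5,0.45,-1,0,-0.6],[0.5,0.45,-1,0,-0.6],[0.5,0.45,-1,0,-0.6],[0.5,0.45,-1,0,-0.6],[0.5,0.45,-1,0,-0.6],[0.5,0.45,-1,0,-0.6]]
  ]
}}

```text
clock: 1.35
ee_pos: [0.3689, 0.1968, 0.2243]
eef_rot: [0.509, 0.86, -0.0, -0.0]
ft_force: [0.3, 0.7, 0.8]
opening: 0.0469
```

>>> {"api": "drive_tool", "payload": {
  "steps": [
    [[0.5,0.45,-1,0,-0.6],[0.5,0.45,-1,0,-0.6],[0.5,0.45,-1,0,-0.6],[0.5,0.45,-1,0,-0.6],[0.5,0.45,-1,0,-0.6],[0.5,0.45,-1,0,-0.6],[0.5,0.45,-1,0,-0.6],[0.5,0.45,-1,0,-0.6],[0.5,0.45,-1,0,-0.6],[0.5,0.4,-1,0,-0.6]]
  ]
}}

```text
clock: 2.6
ee_pos: [0.5024, -0.1031, 0.2242]
eef_rot: [0.75, 0.661, -0.0, -0.0]
ft_force: [-0.0, -0.2, 0.9]
opening: 0.0474
```

Run:
```python
from h import *
s=env.sense();print(s["clock"],s["ee_pos"],s["eef_rot"],s["opening"],s["ft_force"])
np.set_printoptions(suppress=True)
c=env.get_calibration("wrist");print(repr(c["cam_to_world"]))
import pickle;pickle.dump(c,open("wc.pkl","wb"))
f=env.grab_frame("wrist");cv2.imwrite("pics/w1.png",f);cv2.imwrite("pics/t1.png",env.grab_frame("top"))
```

```text
2.6 [ 0.50241203 -0.1031499   0.22416008] [ 7.50483168e-01  6.60889510e-01 -1.34832652e-04 -2.26575158e-04] 0.047396466355863344 [-0.00099535 -0.22662265  0.91749148]
array([[ 0.9919607 ,  0.12292469,  0.03005826,  0.51159079],
       [-0.12654634,  0.96365656,  0.23527018, -0.03623786],
       [-0.00004532, -0.23718254,  0.9714651 ,  0.38377123],
       [ 0.        ,  0.        ,  0.        ,  1.        ]])
```

View pics/w1.png

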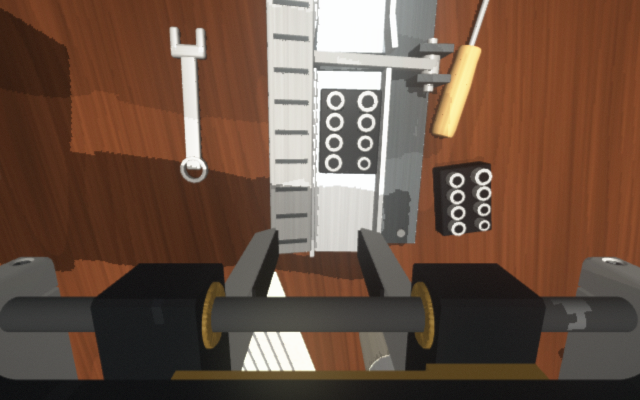

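Run:
```python
import cv2
a=cv2.imread("pics/w1.png")[0:265,255:445]
cv2.imwrite("pics/w1c.png",cv2.resize(a[:135],None,fx=4,fy=4,interpolation=cv2.INTER_CUBIC))
cv2.imwrite("pics/w1d.png",cv2.resize(a[130:],None,fx=4,fy=4,interpolation=cv2.INTER_CUBIC))
```

```text
(no output)
```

View pics/w1c.png

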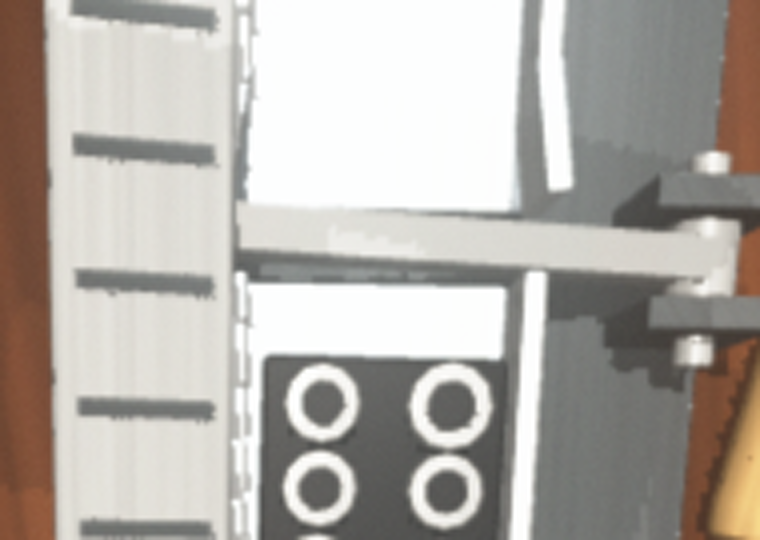

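View pics/w1d.png

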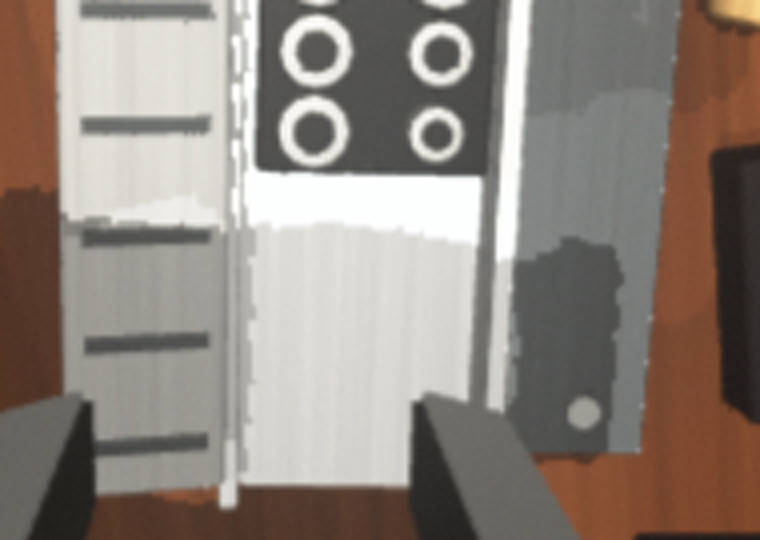

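Run:
```python
from h import *
import pickle
c=pickle.load(open("wc.pkl","rb"))
L=[((-37,-200,63),(219,507),'d'),((-32,-200,63),(237,507),'d'),((32,-9,71),(524,272),'c'),((37,-9,71),(547,272),'c'),((41,9,71),(574,188),'c'),((36,9,71),(552,192),'c'),((32,-9,45),(505,287),'c')]
P=np.array([a for a,_,_ in L],float);U=np.array([(255+b[0]/4,b[1]/4+(130 if k=='d' else 0)) for _,b,k in L])
f=lambda p:(proj(c,ch(p,P))-U).ravel()
r=least_squares(f,[.55,.02,-.14]);print(r.x,f(r.x).reshape(-1,2).round(1).tolist())
K=c["camera_matrix"];T=c["cam_to_world"]
for p in ([.5494,.0213,-.1385],r.x):
  x,y,w=p
  for u,z in [((255+258/4,130+168/4),71),((255+485/4,130+176/4),71),((255+265/4,355/4),71),((255+505/4,360/4),71),((255+240/4,130+487/4),45),((255+85/4,130+395/4),205),((255+415/4,130+395/4),205)]:
    d=T[:3,:3]@np.array([(u[0]-K[0,2])/K[0,0],-(u[1]-K[1,2])/K[1,1],-1]);t=(z/1000-T[2,3])/d[2];X=(T[:3,3]+t*d)[:2]-[x,y]
    print(u,(1000*np.array([np.cos(w)*X[0]+np.sin(w)*X[1],-np.sin(w)*X[0]+np.cos(w)*X[1]])).round(1))
e=env.sense();q=e["eef_rot"];a=2*np.arctan2(q[1],q[0])-np.pi/2;print("jaw angle",a)
for p in ([.5494,.0213,-.1385],r.x):
  X=e["ee_pos"][:2]-p[:2];w=p[2];print((1000*np.array([np.cos(w)*X[0]+np.sin(w)*X[1],-np.sin(w)*X[0]+np.cos(w)*X[1]])).round(1))
```

```text
[ 0.55027847  0.01929333 -0.14381237] [[-0.5, 0.9], [-0.3, 1.0], [0.8, -0.1], [0.5, -0.0], [-0.3, -0.3], [-0.4, -1.4], [0.1, 0.7]]
(319.5, 172.0) [ -27.2 -107.4]
(376.25, 174.0) [  28.8 -108.8]
(321.25, 88.75) [-26.5 -29.8]
(381.25, 90.0) [ 29.1 -30.2]
(315.0, 251.75) [ -30.9 -202.2]
(276.25, 228.75) [ -53.2 -121.9]
(358.75, 228.75) [  -4.7 -121.3]
(319.5, 172.0) [ -27.7 -105.7]
(376.25, 174.0) [  28.2 -106.7]
(321.25, 88.75) [-27.5 -28.1]
(381.25, 90.0) [ 28.1 -28.2]
(315.0, 251.75) [ -31.  -200.5]
(276.25, 228.75) [ -53.7 -120.3]
(358.75, 228.75) [  -5.2 -119.5]
jaw angle -0.1282423042430585
[ -29.1 -130.7]
[ -29.6 -129. ]
```

>>> {"api": "drive_tool", "payload": {
  "steps": [
    [[0.5,0,0,-1,-0.15],[0.5,0,0,-1,0],[0.5,0,0,-1,0],[0.5,0,0,-0.5,0],[0.5,0,0,-0.5,0],[0.5,0,0,-0.3,0],[0.5,0,0,0,0]]
  ]
}}

```text
clock: 3.58
ee_pos: [0.5024, -0.1021, 0.0955]
eef_rot: [0.755, 0.656, 0.0, 0.0]
ft_force: [-0.2, 1.5, 3.5]
opening: 0.047
```

Run:
```python
from h import *
f=env.grab_frame("wrist");cv2.imwrite("pics/w2.png",f);a=env.grab_frame("scene")[165:285,190:380];cv2.imwrite("pics/s2.png",cv2.resize(a,None,fx=4,fy=4))
```

```text
(no output)
```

View pics/w2.png

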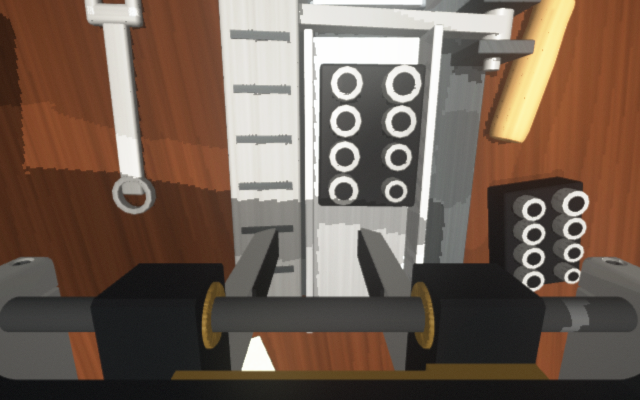

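View pics/s2.png

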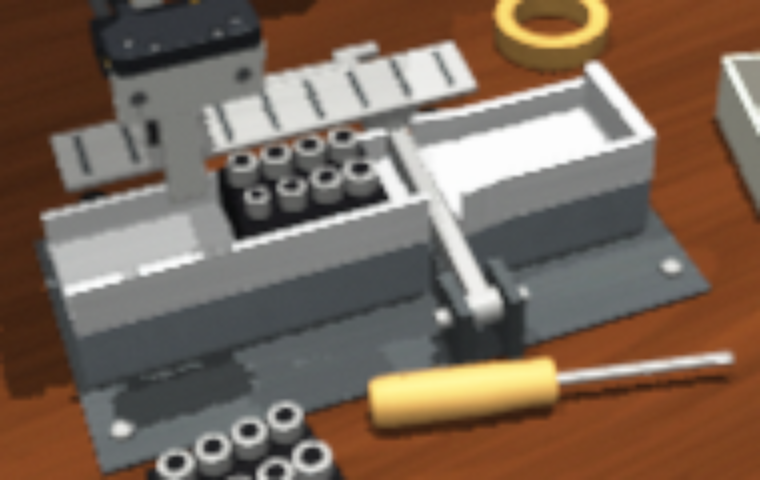

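>>> {"api": "drive_tool", "payload": {
  "steps": [
    [[0.5,0,0,-0.3,0],[0.5,0,0,-0.2,0],[0.5,0,0,-0.15,0],[0.5,0,0,0,0],[0.5,0,0,0,0]]
  ]
}}

```text
clock: 4.3
ee_pos: [0.502, -0.1022, 0.0763]
eef_rot: [0.755, 0.656, -0.0, -0.0]
ft_force: [-5.8, 0.5, 6.0]
opening: 0.0473
```

Run:
```python
from h import *
s=env.sense();print(s["ee_pos"],s["ft_force"])
f=env.grab_frame("wrist")[0:300,200:520];cv2.imwrite("pics/w3.png",cv2.resize(f,None,fx=2,fy=2));a=env.grab_frame("scene")[165:285,190:380];cv2.imwrite("pics/s3.png",cv2.resize(a,None,fx=4,fy=4))
```

```text
[ 0.50204347 -0.10215334  0.07631924] [-5.7625516   0.50433229  5.99791116]
```

View pics/w3.png

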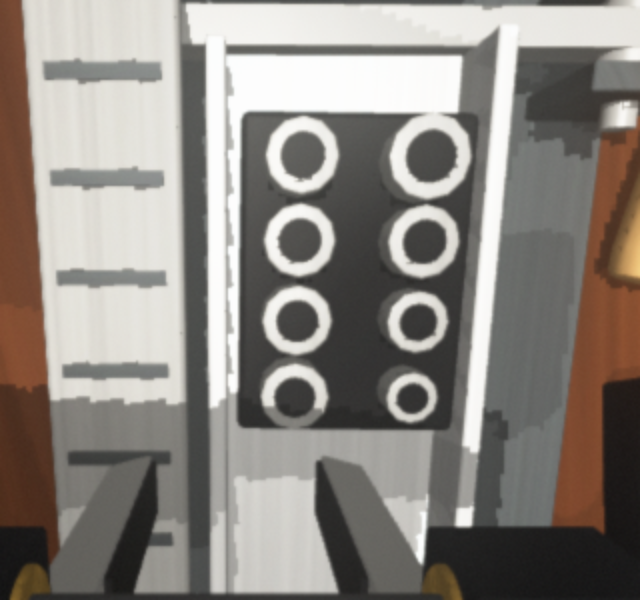

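View pics/s3.png

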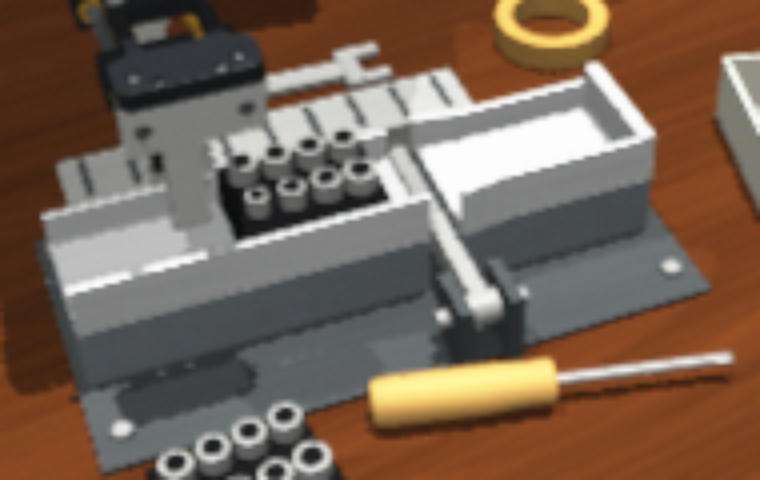

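>>> {"api": "drive_tool", "payload": {
  "steps": [
    [[0.5,0,0,-0.05,0],[0.5,0,0,0,0]]
  ]
}}

```text
clock: 4.65
ee_pos: [0.5021, -0.1022, 0.0748]
eef_rot: [0.755, 0.656, -0.0, -0.0]
ft_force: [-4.0, 0.2, 6.0]
opening: 0.0471
```

>>> {"api": "drive_tool", "payload": {
  "steps": [
    [[0.5,0,0,-0.03,0],[0.5,0,0,0,0]]
  ]
}}

```text
clock: 4.9
ee_pos: [0.5021, -0.1021, 0.0741]
eef_rot: [0.755, 0.656, -0.0, -0.0]
ft_force: [-4.5, 0.6, 8.2]
opening: 0.0469
```

>>> {"api": "drive_tool", "payload": {
  "steps": [
    [[0.5,0.05,0.33,0,0],[0.5,0.05,0.33,0,0],[0.5,0.05,0.33,0,0],[0.5,0.05,0.33,0,0],[0.5,0.05,0.33,0,0]]
  ]
}}

```text
clock: 5.52
ee_pos: [0.5104, -0.053, 0.0744]
eef_rot: [0.755, 0.656, 0.0, 0.001]
ft_force: [-0.2, -5.2, 6.3]
opening: 0.047
```

Run:
```python
from h import *
s=env.sense();print(s["ee_pos"],s["ft_force"])
f=env.grab_frame("wrist")[0:300,200:520];cv2.imwrite("pics/w4.png",cv2.resize(f,None,fx=2,fy=2));a=env.grab_frame("scene")[165:285,190:380];cv2.imwrite("pics/s4.png",cv2.resize(a,None,fx=4,fy=4))
```

```text
[ 0.51035578 -0.05304068  0.07436875] [-0.19229527 -5.2295022   6.32978473]
```

View pics/w4.png

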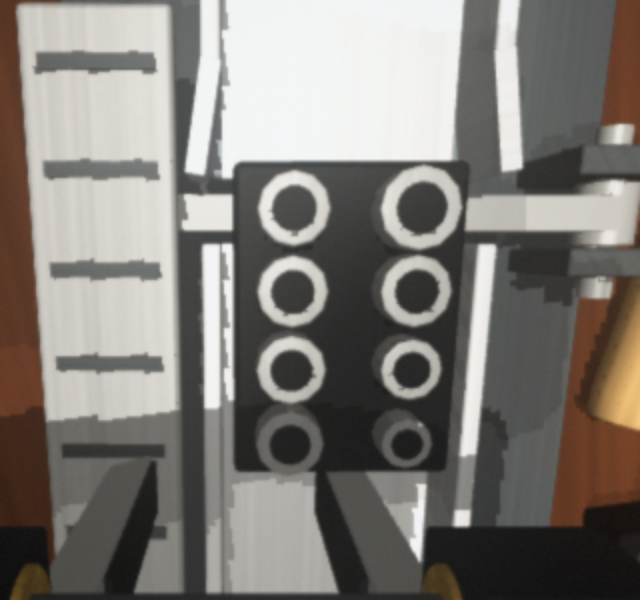

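View pics/s4.png

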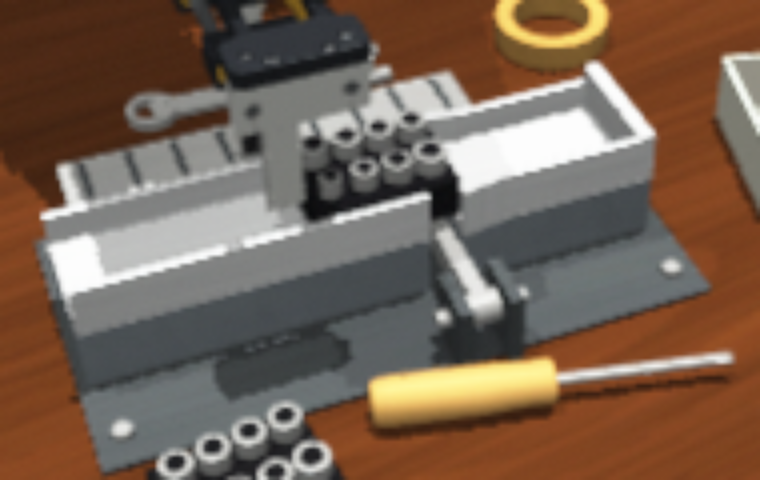

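>>> {"api": "drive_tool", "payload": {
  "steps": [
    [[0.5,0.045,0.33,0,0],[0.5,0.045,0.33,0,0],[0.5,0.045,0.33,0,0],[0.5,0.045,0.33,0,0],[0.5,0.045,0.33,0,0]]
  ]
}}

```text
clock: 6.25
ee_pos: [0.5171, -0.0035, 0.0744]
eef_rot: [0.755, 0.656, 0.0, 0.001]
ft_force: [0.1, -5.3, 5.9]
opening: 0.0471
```

>>> {"api": "drive_tool", "payload": {
  "steps": [
    [[0.5,0.045,0.33,0,0],[0.5,0.045,0.33,0,0],[0.5,0.045,0.33,0,0],[0.5,0.03,0.2,0,0],[0.5,0.02,0.15,0,0]]
  ]
}}

```text
clock: 6.88
ee_pos: [0.5227, 0.0367, 0.0744]
eef_rot: [0.755, 0.656, 0.0, 0.001]
ft_force: [-1.2, -5.5, 5.7]
opening: 0.0468
```

Run:
```python
from h import *
s=env.sense();print(s["ee_pos"],s["ft_force"])
X=s["ee_pos"][:2]-[.5503,.0197];w=-.143;print((1000*np.array([np.cos(w)*X[0]+np.sin(w)*X[1],-np.sin(w)*X[0]+np.cos(w)*X[1]])).round(1))
f=env.grab_frame("wrist")[0:300,200:520];cv2.imwrite("pics/w5.png",cv2.resize(f,None,fx=2,fy=2));a=env.grab_frame("scene")[165:285,190:380];cv2.imwrite("pics/s5.png",cv2.resize(a,None,fx=4,fy=4))
```

```text
[0.52268027 0.03670712 0.0743848 ] [-1.17839513 -5.54757031  5.67564994]
[-29.8  12.9]
```

View pics/w5.png

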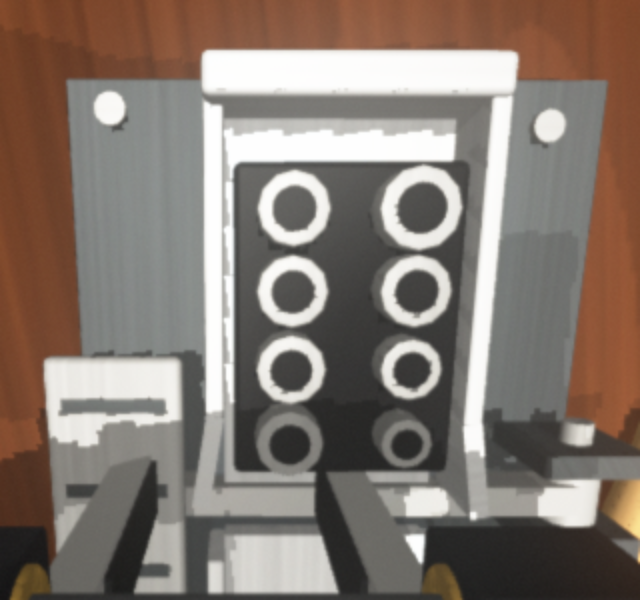

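View pics/s5.png

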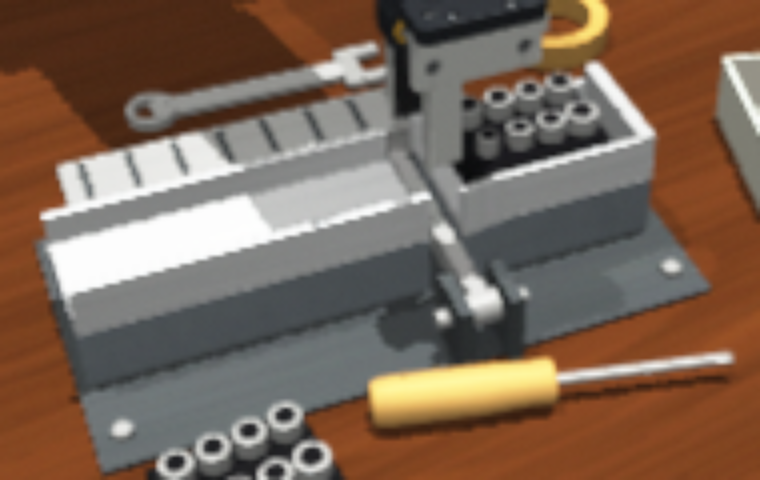

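>>> {"api": "drive_tool", "payload": {
  "steps": [
    [[0.5,0.02,0.15,0,0],[0.5,0.02,0.15,0,0],[0.5,0.01,0.08,0,0],[0.5,0,0,0,0]]
  ]
}}

```text
clock: 7.48
ee_pos: [0.5241, 0.0482, 0.0743]
eef_rot: [0.755, 0.656, 0.001, 0.001]
ft_force: [0.3, -2.3, 5.9]
opening: 0.0473
```

>>> {"api": "drive_tool", "payload": {
  "steps": [
    [[0.5,0.008,0.06,0,0],[0.5,0,0,0,0]]
  ]
}}

```text
clock: 7.72
ee_pos: [0.5244, 0.0499, 0.0743]
eef_rot: [0.755, 0.656, 0.0, 0.001]
ft_force: [-0.7, -3.9, 5.7]
opening: 0.0468
```

>>> {"api": "drive_tool", "payload": {
  "steps": [
    [[0.5,0.008,0.06,0,0],[0.5,0,0,0,0]]
  ]
}}

```text
clock: 7.98
ee_pos: [0.5245, 0.0507, 0.0744]
eef_rot: [0.755, 0.656, -0.0, 0.001]
ft_force: [-2.1, -12.0, 8.0]
opening: 0.0467
```

>>> {"api": "drive_tool", "payload": {
  "steps": [
    [[0.5,-0.02,-0.14,0,0],[0.5,0,0,0,0],[0.5,0,0,0.3,0],[0.5,0,0,0.4,0],[0.5,0,0,0.5,0],[0.5,0,0,0.8,0],[0.5,0,0,1,0],[0.5,0,0,1,0],[0.5,0,0,1,0],[0.5,0,0,0,0]]
  ]
}}

```text
clock: 9.22
ee_pos: [0.5237, 0.048, 0.2259]
eef_rot: [0.755, 0.656, 0.001, 0.001]
ft_force: [0.5, -0.3, 0.8]
opening: 0.0471
```

>>> {"api": "drive_tool", "payload": {
  "steps": [
    [[0.5,-0.5,-1,0,0],[0.5,-0.5,-1,0,0],[0.5,-0.5,-1,0,0],[0.5,-0.5,-1,0,0],[0.5,-0.5,-1,0,0],[0.5,0,0,0,0]]
  ]
}}

```text
clock: 9.98
ee_pos: [0.4472, -0.1032, 0.2229]
eef_rot: [0.756, 0.655, -0.0, -0.001]
ft_force: [0.2, -0.0, 0.8]
opening: 0.0469
```

Run:
```python
from h import *
s=env.sense();print(s["clock"],s["ee_pos"],s["ft_force"])
a=env.grab_frame("top")[150:300,200:410];cv2.imwrite("pics/t6.png",cv2.resize(a,None,fx=3.8,fy=3.8,interpolation=cv2.INTER_CUBIC));a=env.grab_frame("scene")[140:290,190:390];cv2.imwrite("pics/s6.png",cv2.resize(a,None,fx=4,fy=4,interpolation=cv2.INTER_CUBIC))
```

```text
9.975 [ 0.44722452 -0.10318196  0.22288815] [ 0.16017946 -0.01880722  0.77503388]
```

View pics/t6.png

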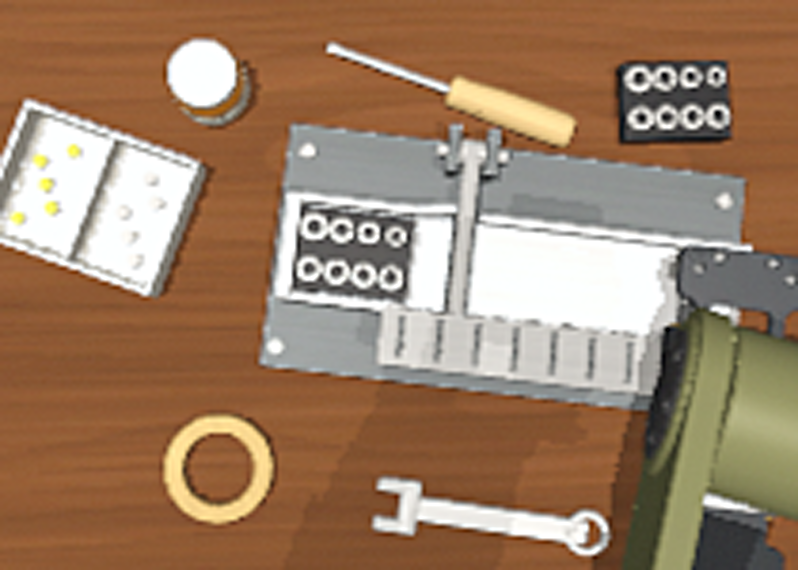

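View pics/s6.png

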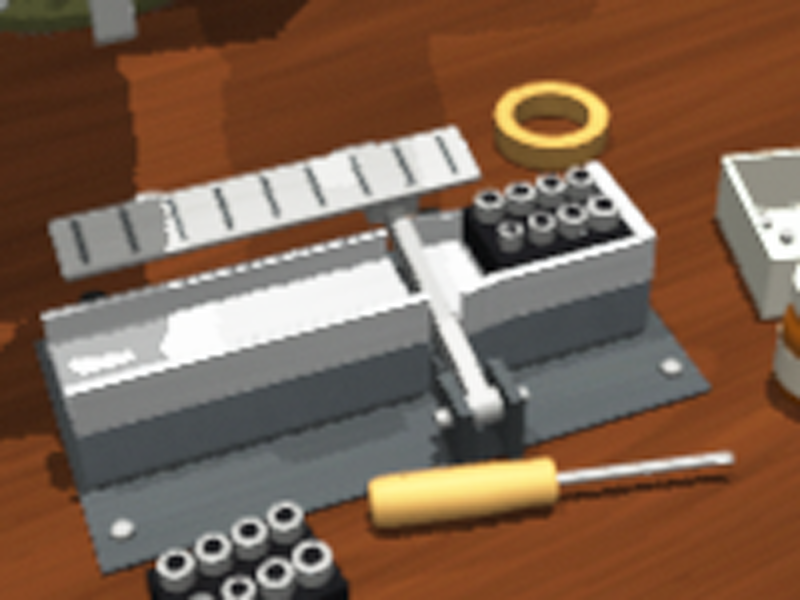

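The rack stands flush against the end stop (top view, black block x 295–410). The gate bar is up behind it, the treadle is back in its shut pose, and nothing else has moved. I'm handing the job in.

```bash
python3 -c "
from workcell import env
print(env.sign_off())"
```

```text
the job is handed in; nothing more can be done
None
```

The rack is in the far bay against the end stop, and the gate has sprung up again behind it. I handed the job in at about 10 s on the robot's clock; no verdict is reported.

**What I did:** One finger pressed the treadle to its stop while the rack still stood about 70 mm before the gate. At the stop the fingertip was about 55 mm above the table and the press force rose to 8 N. Holding it down at about 6 N, I pushed the rack some 145 mm with the other finger until the push force jumped to 12 N at the end stop. I then backed off 4 mm, lifted straight up and moved clear.

**Last checks:**
- **Rack:** the top and scene pictures show it upright and against the end stop.
- **Gate:** the bar and treadle are back in their starting pose. I judged this from the pictures, as the joint angle is not readable.
- **Bystanders:** those in the last two cropped pictures look where they were. The spray can was outside those crops and I did not check it; the arm came no lower than about 0.2 m except at the chute.
- **Robot:** the tool reads no contact force.

**Disagreement:** the top and scene cameras differed by about 6 mm and 0.013 rad on the chute's pose. I used the pose fitted from the wrist camera, which agreed with where the end stop was met to within about 1 mm.

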